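# Put the mug, pen cup and glasses case back in their own places

## Robot

A 6-joint arm with a two-finger parallel gripper is mounted at the origin on the work surface. World frame = base frame: x ahead of the robot, y to its left, z up, the work surface at z = 0. Lengths are in m, angles in rad, forces in N, time in s.
With the tool pointing down it reaches from about 0.275 to 1 m from the base axis. Payload 8.4 kg.
Tool frame: the origin (TCP) lies on the centre line of the jaws, within the pads' length; the fingertips stand 8 mm ahead of it and the grasp point (between the pads) lies 11 mm behind it; x points along the fingers, z is the direction in which the jaws open and shut, and the axes are right-handed (so a half turn about x gives the same grasp; the last joint's range is limited). The gripper opens to 85 mm and grips with 20 to 120 N. Pads are 22 mm wide; open, the fingers measure 114 mm over their backs; the gripper's body (76 mm by 85 mm) begins 54 mm behind the grasp point. The pads swing forward as they close: fully open they stand 13 mm farther back than shut.
Start: joints at [1.217, 0.353, 1.633, -0, 1.155, -0.002], TCP at [0.215, 0.587, 0.239] pointing down, gripper open.
Joint ranges: [-2.63, 2.63], [-0.92, 2.1], [0.06, 2.66], [-1.3, 4.44], [0, 2.69], [-3.02, 3.02]. Speed limits (rad/s): [2.22, 2.22, 2.79, 3.14, 3.14, 3.14].

## Interface

Orientations are given as a rotation vector (axis times angle).
In Python, from cell import readout, optics, ctrl gives the robot as it stands.
- The arm moves only by the tool move_arm, never from a script. Its argument "motion" is a list of rows, each a list of 3 entries, a list of its own where there are three numbers: the shift along the world's x, y, z in cm, then the turn, a rotation vector about the world's x, y, z in rad, then the finger opening in cm, from 0 to 8.54. In form: [[[x, y, z], [wx, wy, wz], jaw], ...]. A call has exactly 8 rows; each row is the pose to reach, as a shift and turn from the pose commanded when the call began; what a row does not reach only later rows make up. A row lasts 1/10 s, in which the tool goes at most 50 mm and 8.59 degrees, less where a joint would pass 70% of its speed; a pose out of reach is approached as far as the arm can. A call with a gripper value outside its range is refused whole. The fingers move at their own pace and stop on an object; "force" is the grip in N (left out, the last holds). Time passes only in rows, so rows that repeat a pose let the fingers close, or fill a call up. It gives the time, the measured TCP pose, the force and the opening at its end, in the units of the state.
- readout.state(): the state, without advancing time (a new reading comes with each control period).
- optics.read_camera(name): name is "scene" or "top"; returns the picture (420x560x3 uint8, red, green, blue); there is no depth.
- optics.camera_params(name): a dict with "fx", "fy", "cx", "cy" (pixels), "pose" (4x4, takes a point from camera to world coordinates). Camera axes: x right, y up, looking along -z (the intrinsics and any distortion apply to the point x, -y, -z); pixel columns grow to the right and rows downward; lengths in m; the calibration is good to about 2 mm. A picture is of the moment at which its call begins. camera_params takes no time and is no camera call.
- ctrl.hand_in(): hands the job in, once; it reports no verdict.
The state is a dict: "clock": time; "qpos": joint angles; "dq": joint speeds; "joint_torque": joint torques, N m; "position": TCP position; "orientation": TCP orientation; "contact_force": force on the tool from outside, world axes, zero at the start; "ft_torque": the same for the moment, N m; "width": opening from 0.0 (shut) to 1.0 (fully open).
Only numpy, scipy, OpenCV 4.12 (cv2) and the standard library are available. Lean on these libraries where they do the work, as an engineer would, in place of code of your own. Each camera call takes 0.05 s, during which the arm holds its last target. There are 200 camera calls.

## Task

After the desk was wiped, three things went back in each other's places: stand the pink mug in the middle of the wooden coaster, stand the pen cup upright in the small square mesh tray, and lay the glasses case flat, lid up, in the long mesh tray. All three places are taken at the start, so set one thing aside on the free part of the mouse mat (or on bare desk) on the way. Set every thing down rather than letting it drop, and leave the mouse and the stapler where they are.

Things in the scene. Friction and masses are not known exactly. Their poses are not given: they have to be found in the camera images.
- mug_center (a point): Pale pink ceramic mug, 66 mm outside diameter (straight-sided down to 14 mm over its foot, foot 52 mm across), 90 mm tall, wall 4 mm, about 0.3 kg. The point is on its axis, half-way up (45 mm above its underside); best gripped across the body within 25 mm of the rim. z up; the handle is on the +y side, a 9 mm bar reaching 59 mm from the axis, between 30 and 75 mm above the underside. It starts in the small tray, handle any way round.
- pen_cup_center (a point): Round pen cup of dark steel mesh, 66 mm diameter, 90 mm tall, about 0.2 kg with the short markers and pencil stub in it, which are part of it and end just below the rim. The point is on its axis, half-way up (45 mm above its underside), z up; best gripped within 25 mm of the rim. It starts in the long tray.
- glasses_case_center (a point): Closed black plastic glasses case with rounded edges, 160 mm long (x) by 58 mm wide (y) by 40 mm high (z, up), about 0.13 kg, rigid and shut throughout. The point is its centre (20 mm above its underside). It starts lying across the coaster.
- coaster: Square dark wooden coaster, 95 by 95 mm and 8 mm thick, fixed to the desk; origin under its centre on the desk, z up. The mug's place.
- small_tray: Small square low open tray of dark steel mesh, fixed to the desk; origin under its centre on the desk, z up. Inside 92 by 92 mm, walls 3 mm thick, 22 mm high over the desk, inner floor 2 mm over the desk. The pen cup's place.
- long_tray: Long low open tray of dark steel mesh, fixed to the desk; origin under its centre on the desk, z up. Inside 184 mm (x) by 118 mm (y), walls 3 mm thick, 22 mm high over the desk, inner floor 2 mm over the desk. The glasses case's place, lying along the tray.
- mouse_mat: Grey mouse mat, 210 mm (x) by 170 mm (y), 3 mm thick, fixed; origin under its centre, z up. The mouse stands near its +x edge; the rest, from 0.02 m on the +x side of its centre to its -x edge, is free and may be used to set a thing aside.
- mouse: Bystander: grey computer mouse, 104 mm (x) by 60 mm (y) by 36 mm high, standing across the +x end of the mouse mat. Origin under its centre. Not to be disturbed.
- stapler: Bystander: compact grey stapler, 104 mm (x) by 34 mm (y) by 50 mm high, on the desk right of the work. A file sorter, 190 mm high and fixed, stands far left, beyond all the rest. Origin under its centre. Not to be disturbed.

How it is judged:
By the outcome, as a careful person would: the job done as asked, in the order asked, and still so for the second after the job is handed in, with the robot touching nothing.
It also fails if it takes over 109 s, if anything falls off the work surface, if the arm or the gripper's body presses on something with over 40 N, if the wrist force passes 120 N, or if a joint passes its speed limit or range.

## Working session

There is one attempt and no reset: what is moved stays moved. The work goes in short steps, Python scripts to look and compute and a tool call to move; the robot and the scene stay as the last step left them, time stands still between calls to the robot, and variables do not carry over. Pictures are saved under pics/ and viewed, about 12 in all and at most 16, crops included, and the job is handed in when it is done.

Besides the shell and the picture viewer there is one more tool, called as name(argument=value, ...), one argument or row to a line, values as JSON. move_arm: Moves the arm, as the interface text tells. Its arguments: {"type":"object","properties":{"motion":{"type":"array"},"force":{"type":"number"}},"required":["motion"]}

```bash
mkdir -p pics; ls; cat > h.py <<'E'
import numpy as np, cv2
from cell import readout, optics, ctrl
def snap(cam,name,crop=None,s=1):
    im=optics.read_camera(cam)[:,:,::-1].copy()
    if crop: x0,y0,x1,y1=crop; im=im[y0:y1,x0:x1]
    if s!=1: im=cv2.resize(im,None,fx=s,fy=s,interpolation=cv2.INTER_CUBIC)
    cv2.imwrite('pics/'+name+'.png',im)
def world(cam,u,v,z):
    p=optics.camera_params(cam);T=np.array(p['pose'])
    d=T[:3,:3]@np.array([(u-p['cx'])/p['fx'],-(v-p['cy'])/p['fy'],-1.])
    o=T[:3,3];return o+d*(z-o[2])/d[2]
def pix(cam,P):
    p=optics.camera_params(cam);T=np.array(p['pose'])
    c=T[:3,:3].T@(np.array(P)-T[:3,3]);return np.array([p['cx']+p['fx']*c[0]/-c[2],p['cy']+p['fy']*c[1]/c[2]])
E
python3 - <<'E'
from h import *
print(readout.state())
for c in('scene','top'):
    print(optics.camera_params(c)); snap(c,c+'0',None,1.4)
E
```

```text
pics
{'clock': 0.0, 'qpos': array([ 1.21656413e+00,  3.53674100e-01,  1.63415411e+00,  3.37157769e-05,
        1.15519156e+00, -2.35263690e-03]), 'dq': array([ 1.03331950e-03, -2.69323520e-04,  2.01929790e-05, -4.39892877e-04,
       -7.29856712e-04, -3.31155765e-04]), 'joint_torque': array([ 6.13061839e-04, -6.05238247e+01, -3.42083824e+01, -8.59062402e-05,
        9.39871272e-03,  1.46935776e-06]), 'position': array([0.21521187, 0.58627196, 0.23853692]), 'orientation': array([-0.94700806,  1.35659458,  0.94570391]), 'contact_force': array([ 0.84837138, -0.11248584, -0.34920423]), 'ft_torque': array([-0.01031651,  0.01920807,  0.00780696]), 'width': 1.0034814535169427}
{'fx': 472.2467953340756, 'fy': 472.2467953340756, 'cx': 281.7109349232231, 'cy': 209.8234740592646, 'pose': array([[ 0.72624462, -0.40088575,  0.5584437 ,  1.18987246],
       [ 0.68724564,  0.44253388, -0.57607047, -0.66044085],
       [-0.01619182,  0.80215608,  0.59689484,  0.75881477],
       [ 0.        ,  0.        ,  0.        ,  1.        ]])}
{'fx': 410.78207086026964, 'fy': 410.78207086026964, 'cx': 279.3821155162464, 'cy': 202.36517452523876, 'pose': array([[ 0.00971244,  0.99085497, -0.13458116,  0.39922013],
       [-0.99991823,  0.00850408, -0.00955063, -0.01491015],
       [-0.0083188 ,  0.13466292,  0.99085655,  1.02108777],
       [ 0.        ,  0.        ,  0.        ,  1.        ]])}
```

View pics/top0.png

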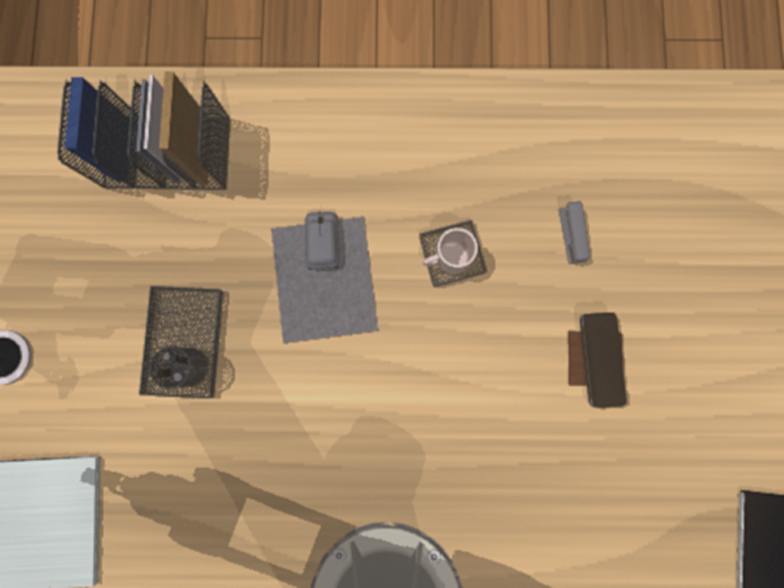

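View pics/scene0.png

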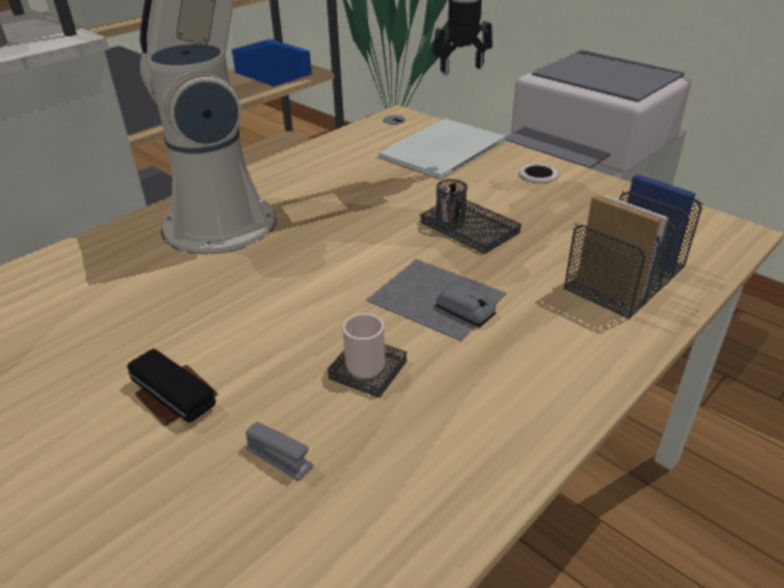

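The top view shows the pen cup at (178,365), the mug at (457,250) with its handle to the left, the case at (603,360), and the mouse at (321,240), all at 1.4x. Next I'll enlarge the three places.

```bash
python3 - <<'E'
from h import *
im=optics.read_camera('top')[:,:,::-1]
o=[]
for u,v in((97,198),(295,140),(398,205)):
    c=cv2.resize(im[v:v+100,u:u+65],None,fx=4,fy=4,interpolation=cv2.INTER_CUBIC)
    c=cv2.convertScaleAbs(c,alpha=1.3,beta=15)
    for k in range(0,65,10):cv2.putText(c,str(u+k),(k*4,8),0,.3,(0,0,255));cv2.line(c,(k*4,10),(k*4,14),(0,0,255))
    for k in range(10,100,10):cv2.putText(c,str(v+k),(0,k*4+3),0,.3,(0,0,255))
    o.append(c)
cv2.imwrite('pics/crops.png',np.hstack(o))
E
```

```text
(no output)
```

View pics/crops.png

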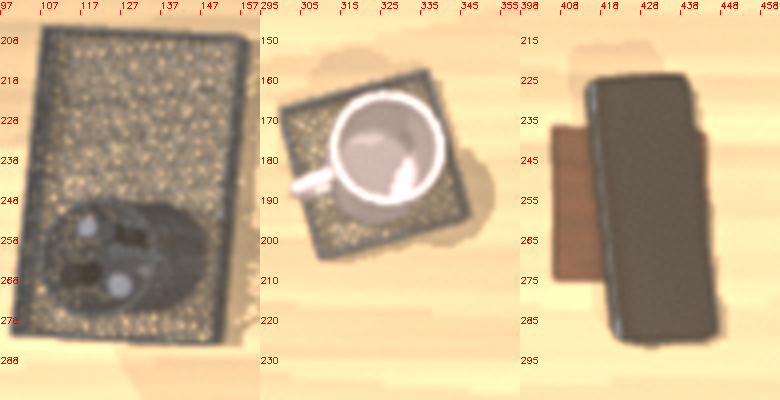

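```bash
python3 - <<'E'
from h import *
np.set_printoptions(precision=4,suppress=True)
W=lambda u,v,z:world('top',u,v,z)[:2]
def quad(n,ps,z):
    q=np.array([W(u,v,z) for u,v in ps]);print(n,q.mean(0),'sides',[(np.linalg.norm(d).round(4),np.degrees(np.arctan2(d[1],d[0])).round(1)) for d in (np.roll(q,-1,0)-q)])
quad('long',[(107.5,204.75),(159,207.5),(152.5,283.5),(100,281)],.022)
quad('small',[(300.25,166.75),(337,157.5),(347.5,194.25),(310,204.5)],.022)
quad('case',[(417.3,224.5),(440.5,224),(447.5,289.5),(423.5,290.5)],.044)
quad('coaster',[(406.2,236.5),(444.8,236),(445,275),(406.2,275.2)],.008)
print('cup',W(121.5,262.2,.09),'mug',W(326.9,176.9,.09),'handle',W(303.3,186.7,.07))
s=lambda ps,z:[W(u/1.4,v/1.4,z) for u,v in ps]
print('mat',s([(272,228),(365,217),(378,331),(285,343)],.003),'mouse',s([(321,240)],.036),'stap',s([(576,233)],.05))
print('scene check: cup',W,pix('scene',[*W(121.5,262.2,.09),.09])*1.4,'mug',pix('scene',[*W(326.9,176.9,.09),.09])*1.4)
from scipy.spatial.transform import Rotation as R
print(R.from_rotvec(readout.state()['orientation']).as_matrix())
E
```

```text
long [0.4305 0.3571] sides [(np.float64(0.1275), np.float64(-92.6)), (np.float64(0.1837), np.float64(177.9)), (np.float64(0.1268), np.float64(87.9)), (np.float64(0.1848), np.float64(-1.8))]
small [ 0.59   -0.1142] sides [(np.float64(0.0945), np.float64(-75.1)), (np.float64(0.0956), np.float64(-164.9)), (np.float64(0.0958), np.float64(105.9)), (np.float64(0.0974), np.float64(14.4))]
case [ 0.4059 -0.3659] sides [(np.float64(0.055), np.float64(-88.2)), (np.float64(0.1529), np.float64(-176.4)), (np.float64(0.0558), np.float64(92.9)), (np.float64(0.154), np.float64(3.3))]
coaster [ 0.409  -0.3629] sides [(np.float64(0.0945), np.float64(-88.7)), (np.float64(0.0944), np.float64(177.8)), (np.float64(0.0938), np.float64(90.9)), (np.float64(0.0937), np.float64(-1.8))]
cup [0.3868 0.348 ] mug [ 0.5859 -0.1149] handle [ 0.566  -0.0615]
mat [array([0.6369, 0.2119]), array([0.6586, 0.0435]), array([0.4523, 0.0173]), array([0.4296, 0.1811])] mouse [array([0.6084, 0.118 ])] stap [array([ 0.6212, -0.3227])]
scene check: cup <function <lambda> at 0x7fb389c937e0> [450.2211 186.5089] mug [361.111  327.0481]
[[-0.0004 -0.9388  0.3446]
 [-0.001   0.3446  0.9388]
 [-1.      0.     -0.0011]]
```

Located so far (m):

| Thing | x, y | Note |
|---|---|---|
| Case | 0.406, -0.366 | yaw 3.4° |
| Coaster | 0.409, -0.363 | |
| Mug | 0.586, -0.115 | handle at 110° |
| Small tray | 0.590, -0.114 | |
| Cup | 0.387, 0.348 | |
| Long tray | 0.4305, 0.357 | yaw -2° |

The order will be: case aside on bare desk, mug, cup, case.

move_arm(
  motion=[
    [[2.3,-4.2,0],[0,0,-0.14],8.5],
    [[4.6,-8.5,0],[0,0,-0.28],8.5],
    [[6.9,-12.7,0],[0,0,-0.42],8.5],
    [[9.2,-17,0],[0,0,-0.56],8.5],
    [[11.5,-21.2,0],[0,0,-0.7],8.5],
    [[13.8,-25.5,0],[0,0,-0.84],8.5],
    [[16.1,-29.7,0],[0,0,-0.98],8.5],
    [[18.4,-34,0],[0,0,-1.12],8.5],
  ],
  force=30,
)

```text
clock: 0.95
position: [0.3998, 0.245, 0.2393]
orientation: [-0.073, 1.569, 0.074]
contact_force: [0.2, 0.4, 0.7]
width: 0.992
```

move_arm(
  motion=[
    [[0,-4.8,0],[0,0,-0.14],8.5],
    [[0,-9.6,0],[0,0,-0.28],8.5],
    [[0,-14.4,0],[0,0,-0.42],8.5],
    [[0,-19.2,0],[0,0,-0.56],8.5],
    [[0,-24,0],[0,0,-0.7],8.5],
    [[0,-28.8,0],[0,0,-0.84],8.5],
    [[0,-33.6,0],[0,0,-0.98],8.5],
    [[0,-38.4,0],[0,0,-1.12],8.5],
  ],
)

```text
clock: 1.75
position: [0.3989, -0.1392, 0.2394]
orientation: [0.8, 1.418, -0.8]
contact_force: [1.1, 0.7, -0.6]
width: 0.998
```

move_arm(
  motion=[
    [[0.1,-3.5,0],[0,0,-0.1],8.5],
    [[0.3,-8,0],[0,0,-0.2],8.5],
    [[0.5,-12.5,0],[0,0,-0.3],8.5],
    [[0.7,-17,-2],[0,0,-0.4],8.5],
    [[0.7,-21,-5],[0,0,-0.49],8.5],
    [[0.7,-22.6,-9],[0,0,-0.49],8.5],
    [[0.7,-22.6,-13],[0,0,-0.49],8.5],
    [[0.7,-22.6,-15],[0,0,-0.49],8.5],
  ],
)

```text
clock: 2.55
position: [0.4045, -0.3627, 0.0858]
orientation: [1.167, 1.241, -1.167]
contact_force: [-0.2, -0.5, 0.3]
width: 0.996
```

```bash
cat > m.py <<'E'
from h import *
from scipy.spatial.transform import Rotation as R
def two(name,P,half=50,s=6):
    o=[]
    for c in('top','scene'):
        im=optics.read_camera(c)[:,:,::-1]; u,v=np.clip(pix(c,P).astype(int),half,[560-half,420-half])
        o.append(cv2.convertScaleAbs(cv2.resize(im[v-half:v+half,u-half:u+half],(400,400),interpolation=cv2.INTER_CUBIC),alpha=1.3,beta=15)); print(c,'crop origin',u-half,v-half,'scale',400/(2*half))
    cv2.imwrite('pics/'+name+'.png',np.hstack(o))
def st():
    s=readout.state();M=R.from_rotvec(s['orientation']).as_matrix();print('t',round(s['clock'],2),'pos',s['position'].round(4),'jaw',np.degrees(np.arctan2(M[1,2],M[0,2])).round(1),'down',M[:,0].round(3),'w',round(s['width'],3),'F',s['contact_force'].round(1),'q6',s['qpos'][5].round(2))
E
python3 - <<'E'
from m import *
st();two('case1',[.406,-.366,.05])
E
```

```text
t 2.55 pos [ 0.4045 -0.3627  0.0858] jaw -86.7 down [-0.003  0.003 -1.   ] w 0.996 F [-0.2 -0.5  0.3] q6 0.78
top crop origin 383 206 scale 4.0
scene crop origin 68 216 scale 4.0
```

View pics/case1.png

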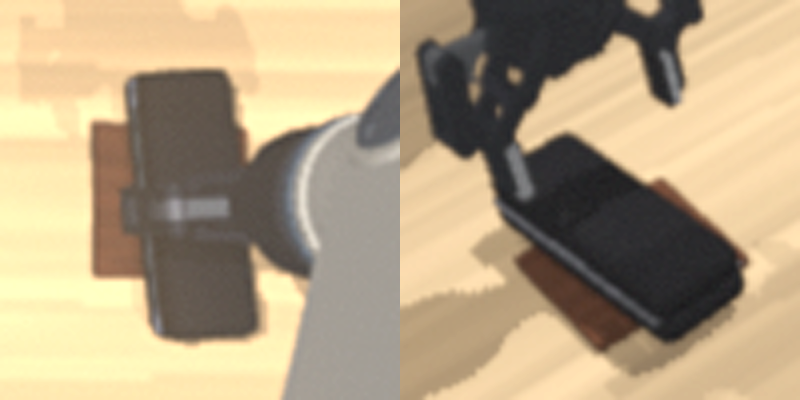

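The case is between the open fingers and centred, so I'll lower and grip it.

move_arm(
  motion=[
    [[0.1,-0.2,-2],[0,0,0],8.5],
    [[0.1,-0.3,-4],[0,0,0],8.5],
    [[0.1,-0.3,-5.5],[0,0,0],8.5],
    [[0.1,-0.3,-6.2],[0,0,0],8.5],
    [[0.1,-0.3,-6.2],[0,0,0],8],
    [[0.1,-0.3,-6.2],[0,0,0],5],
    [[0.1,-0.3,-6.2],[0,0,0],5],
    [[0.1,-0.3,-6.2],[0,0,0],5],
  ],
  force=30,
)

```text
clock: 3.45
position: [0.4079, -0.3667, 0.0283]
orientation: [1.165, 1.235, -1.165]
contact_force: [-0.6, 0.0, 6.2]
width: 0.67
```

move_arm(
  motion=[
    [[0,0,0],[0,0,0],5],
    [[0,0,0],[0,0,0],5],
    [[0,0,0],[0,0,0],5],
    [[0,0,0.3],[0,0,0],5],
    [[0,0,1],[0,0,0],5],
    [[0,0,3],[0,0,0],5],
    [[0,0,5],[0,0,0],5],
    [[0,0,6],[0,0,0],5],
  ],
)

```text
clock: 4.25
position: [0.4079, -0.3668, 0.0891]
orientation: [1.165, 1.235, -1.165]
contact_force: [-0.3, -0.3, -0.8]
width: 0.673
```

move_arm(
  motion=[
    [[0,2,0],[0,0,0],5],
    [[-0.2,5.5,0],[0,0,0],5],
    [[-0.4,9.5,0],[0,0,0],5],
    [[-0.5,13.5,0],[0,0,0],5],
    [[-0.6,17.5,0],[0,0,0],5],
    [[-0.7,21.5,0],[0,0,0],5],
    [[-0.8,25,0],[0,0,0],5],
    [[-0.8,26.7,0],[0,0,0],5],
  ],
)

```text
clock: 5.05
position: [0.3973, -0.0961, 0.0866]
orientation: [1.164, 1.24, -1.165]
contact_force: [0.2, -0.1, -1.3]
width: 0.673
```

move_arm(
  motion=[
    [[0,0,-1.5],[0,0,0],5],
    [[0,0,-3.2],[0,0,0],5],
    [[0,0,-4.8],[0,0,0],5],
    [[0,0,-5.6],[0,0,0],5],
    [[0,0,-6],[0,0,0],5],
    [[0,0,-6.2],[0,0,0],5],
    [[0,0,-6.3],[0,0,0],5],
    [[0,0,-6.4],[0,0,0],5],
  ],
)

```text
clock: 5.85
position: [0.3997, -0.0994, 0.0236]
orientation: [1.165, 1.236, -1.165]
contact_force: [-0.3, 0.2, -1.8]
width: 0.67
```

```bash
python3 - <<'E'
from m import *
st();two('case2',[.4,-.10,.03])
E
```

```text
t 5.85 pos [ 0.3997 -0.0994  0.0236] jaw -86.6 down [ 0.001 -0.    -1.   ] w 0.67 F [-0.3  0.2 -1.8] q6 1.26
top crop origin 268 208 scale 4.0
scene crop origin 162 167 scale 4.0
```

View pics/case2.png

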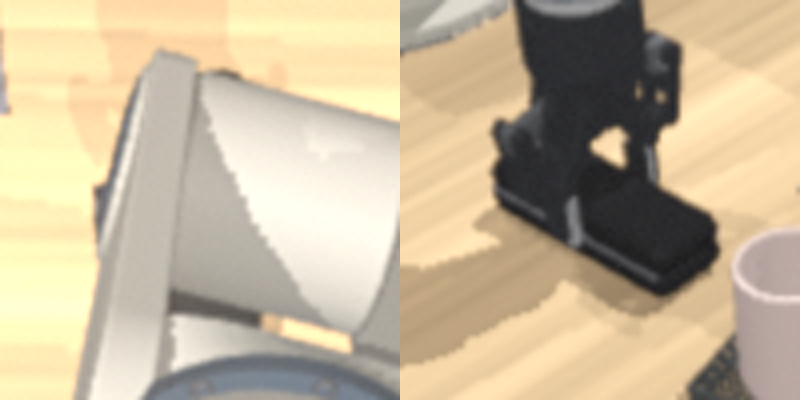

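The case is held level, about 3 mm above the desk and clear of the mug. I'll lower it until it touches, then release.

move_arm(
  motion=[
    [[0,0,-0.1],[0,0,0],5],
    [[0,0,-0.2],[0,0,0],5],
    [[0,0,-0.3],[0,0,0],5],
    [[0,0,-0.35],[0,0,0],5],
    [[0,0,-0.35],[0,0,0],5],
    [[0,0,-0.35],[0,0,0],7.5],
    [[0,0,-0.35],[0,0,0],7.5],
    [[0,0,-0.35],[0,0,0],8.5],
  ],
)

```text
clock: 6.75
position: [0.3994, -0.0993, 0.0197]
orientation: [1.165, 1.237, -1.165]
contact_force: [-0.1, 1.1, 0.1]
width: 0.995
```

move_arm(
  motion=[
    [[0,0,4],[0,0,0],8.5],
    [[0,0,8.5],[0,0,0.14],8.5],
    [[0,0,13],[0,0,0.28],8.5],
    [[3,-0.4,15],[0,0,0.42],8.5],
    [[7,-0.8,15],[0,0,0.56],8.5],
    [[11,-1.2,15],[0,0,0.7],8.5],
    [[15,-1.6,15],[0,0,0.84],8.5],
    [[18.7,-1.6,15],[0,0,0.98],8.5],
  ],
)

```text
clock: 7.55
position: [0.5881, -0.1156, 0.1696]
orientation: [0.412, 1.531, -0.412]
contact_force: [0.6, -0.7, 0.5]
width: 0.996
```

move_arm(
  motion=[
    [[0,0,0],[0,0,0.14],8.5],
    [[0,0,0],[0,0,0.28],8.5],
    [[0,0,0],[0,0,0.42],8.5],
    [[0,0,0],[0,0,0.56],8.5],
    [[0,0,-1],[0,0,0.7],8.5],
    [[0,0,-2],[0,0,0.84],8.5],
    [[0,0,-3],[0,0,0.88],8.5],
    [[0,0,-4],[0,0,0.88],8.5],
  ],
)

```text
clock: 8.35
position: [0.5862, -0.1153, 0.1291]
orientation: [-0.274, 1.554, 0.274]
contact_force: [0.3, -0.2, -0.0]
width: 0.994
```

```bash
python3 - <<'E'
from m import *
st();two('mug1',[.586,-.115,.09])
E
```

```text
t 8.35 pos [ 0.5862 -0.1153  0.1291] jaw 20.0 down [-0.  0. -1.] w 0.994 F [ 0.3 -0.2 -0. ] q6 -0.55
top crop origin 276 126 scale 4.0
scene crop origin 207 183 scale 4.0
```

View pics/mug1.png

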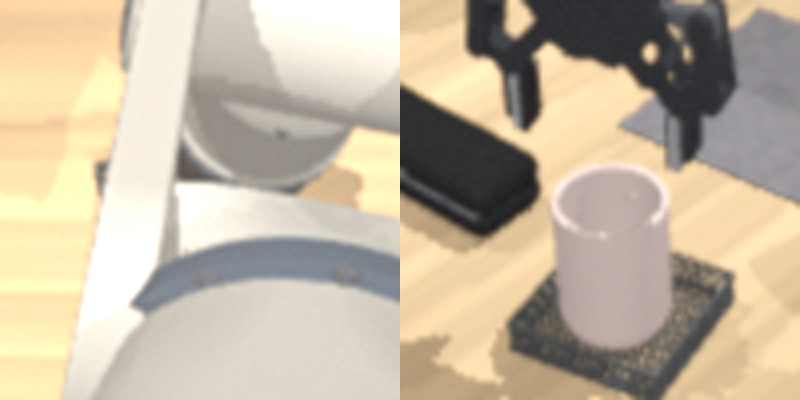

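The fingers straddle the mug with the handle clear. The scene view puts the mug about 2 mm to the right, so I'll nudge, lower and grip.

move_arm(
  motion=[
    [[0.1,0.1,-1.5],[0,0,0],8.5],
    [[0.2,0.1,-3],[0,0,0],8.5],
    [[0.2,0.1,-4.5],[0,0,0],8.5],
    [[0.2,0.1,-5.7],[0,0,0],8.5],
    [[0.2,0.1,-6.4],[0,0,0],8.5],
    [[0.2,0.1,-6.4],[0,0,0],7.5],
    [[0.2,0.1,-6.4],[0,0,0],6],
    [[0.2,0.1,-6.4],[0,0,0],6],
  ],
  force=45,
)

```text
clock: 9.25
position: [0.5887, -0.1143, 0.0663]
orientation: [-0.274, 1.553, 0.274]
contact_force: [0.6, -0.2, -3.2]
width: 0.744
```

move_arm(
  motion=[
    [[0,0,0],[0,0,0],6],
    [[0,0,0],[0,0,0],6],
    [[0,0,0.3],[0,0,0],6],
    [[0,0,1],[0,0,0],6],
    [[0,0,2.5],[0,0,0],6],
    [[0,0,4],[0,0,0],6],
    [[0,0,5.5],[0,0,0],6],
    [[0,0,6],[0,0,0],6],
  ],
)

```text
clock: 10.05
position: [0.5897, -0.1146, 0.1286]
orientation: [-0.275, 1.55, 0.273]
contact_force: [0.6, 0.4, -3.5]
width: 0.747
```

move_arm(
  motion=[
    [[-1.2,-1.7,0],[0,0,0],6],
    [[-3.7,-5,0],[0,0,0],6],
    [[-6.5,-8.9,0],[0,0,0],6],
    [[-9.3,-12.8,0],[0,0,0],6],
    [[-12.1,-16.6,0],[0,0,0],6],
    [[-14.9,-20.5,0],[0,0,0],6],
    [[-17.1,-23.4,0],[0,0,0],6],
    [[-18.1,-24.8,0],[0,0,0],6],
  ],
)

```text
clock: 10.85
position: [0.4054, -0.3645, 0.1262]
orientation: [-0.273, 1.554, 0.272]
contact_force: [0.2, 0.5, -2.2]
width: 0.746
```

move_arm(
  motion=[
    [[0,0,-0.5],[0,0,0],6],
    [[0,0,-1.5],[0,0,0],6],
    [[0,0,-2.5],[0,0,0],6],
    [[0,0,-3.4],[0,0,0],6],
    [[0,0,-4],[0,0,0],6],
    [[0,0,-4.2],[0,0,0],6],
    [[0,0,-4.2],[0,0,0],6],
    [[0,0,-4.2],[0,0,0],6],
  ],
)

```text
clock: 11.65
position: [0.4076, -0.3623, 0.0839]
orientation: [-0.274, 1.553, 0.274]
contact_force: [0.6, -0.3, -1.7]
width: 0.746
```

```bash
python3 - <<'E'
from m import *
st();two('mug2',[.409,-.363,.05])
E
```

```text
t 11.65 pos [ 0.4076 -0.3623  0.0839] jaw 20.0 down [ 0. -0. -1.] w 0.746 F [ 0.6 -0.3 -1.7] q6 -1.08
top crop origin 381 205 scale 4.0
scene crop origin 70 216 scale 4.0
```

View pics/mug2.png

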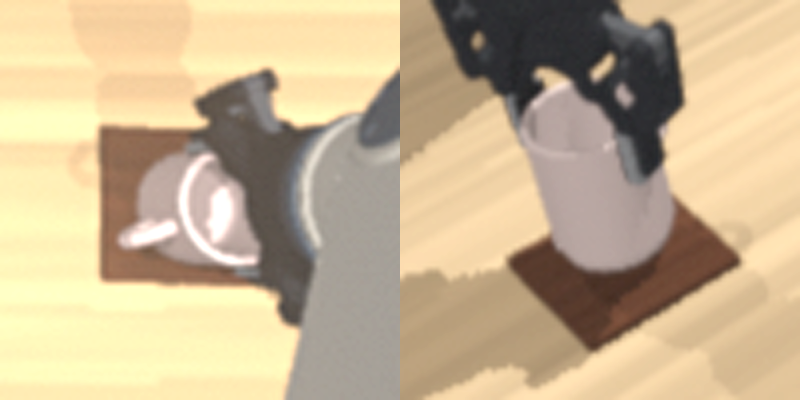

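```bash
python3 - <<'E'
from m import *
for c,o in(('scene',(70,216)),('top',(381,205))):
    for z in (0.008,.028,.073,.118): print(c,z,((pix(c,[.4076,-.3623,z])-o)*4+([400,0] if c=='scene' else 0)).round())
    q=[(pix(c,[.409+a*.0475,-.3629+b*.0475,.008])-o)*4+([400,0] if c=='scene' else 0) for a,b in((1,1),(1,-1),(-1,-1),(-1,1))];print(np.round(q).tolist())
E
```

```text
scene 0.008 [619. 255.]
scene 0.028 [612. 230.]
scene 0.073 [593. 169.]
scene 0.118 [574. 106.]
[[740.0, 253.0], [589.0, 348.0], [499.0, 261.0], [647.0, 175.0]]
top 0.008 [177. 204.]
top 0.028 [189. 204.]
top 0.073 [216. 204.]
top 0.118 [247. 203.]
[[98.0, 123.0], [253.0, 125.0], [260.0, 282.0], [103.0, 280.0]]
```

Perspective explains the apparent lean: the mug's axis falls on the predicted vertical line, and it is centred over the coaster to about 2 mm. I'll lower it the last 12 mm.

move_arm(
  motion=[
    [[0.1,0,-0.3],[0,0,0],6],
    [[0.1,0,-0.6],[0,0,0],6],
    [[0.1,0,-0.8],[0,0,0],6],
    [[0.1,0,-0.9],[0,0,0],6],
    [[0.1,0,-1],[0,0,0],6],
    [[0.1,0,-1.05],[0,0,0],6],
    [[0.1,0,-1.1],[0,0,0],6],
    [[0.1,0,-1.1],[0,0,0],6],
  ],
)

```text
clock: 12.55
position: [0.4084, -0.3623, 0.0728]
orientation: [-0.274, 1.553, 0.274]
contact_force: [0.3, -0.5, -2.7]
width: 0.741
```

move_arm(
  motion=[
    [[0,0,-0.05],[0,0,0],6],
    [[0,0,-0.1],[0,0,0],6],
    [[0,0,-0.15],[0,0,0],6],
    [[0,0,-0.15],[0,0,0],6],
    [[0,0,-0.15],[0,0,0],6],
    [[0,0,-0.15],[0,0,0],6],
    [[0,0,-0.15],[0,0,0],6],
    [[0,0,-0.15],[0,0,0],6],
  ],
)

```text
clock: 13.35
position: [0.4085, -0.3626, 0.0719]
orientation: [-0.274, 1.553, 0.273]
contact_force: [-2.2, -0.0, 6.4]
width: 0.745
```

It has touched down (+6 N). Release and lift away.

move_arm(
  motion=[
    [[0,0,0],[0,0,0],7],
    [[0,0,0],[0,0,0],7.6],
    [[0,0,0],[0,0,0],8.5],
    [[0,0,0],[0,0,0],8.5],
    [[0,0,2],[0,0,0],8.5],
    [[0,0,5],[0,0,0],8.5],
    [[0,0,9],[0,0,0],8.5],
    [[0,0,13],[0,0,0],8.5],
  ],
)

```text
clock: 14.15
position: [0.408, -0.3619, 0.2023]
orientation: [-0.273, 1.554, 0.275]
contact_force: [0.5, -0.6, -0.2]
width: 0.995
```

move_arm(
  motion=[
    [[0,3,0],[0,0,0],8.5],
    [[0,7.5,0],[0,0,0],8.5],
    [[0,12.3,0],[0,0,0],8.5],
    [[0,17.1,0],[0,0,0],8.5],
    [[0,21.9,0],[0,0,0],8.5],
    [[0,26.7,0],[0,0,0],8.5],
    [[0,31.5,0],[0,0,0],8.5],
    [[0,36.3,0],[0,0,0],8.5],
  ],
)

```text
clock: 14.95
position: [0.4081, 0.0025, 0.2015]
orientation: [-0.274, 1.553, 0.273]
contact_force: [1.7, -0.2, -0.3]
width: 0.997
```

move_arm(
  motion=[
    [[-0.2,4.8,0],[0,0,0],8.5],
    [[-0.5,9.6,0],[0,0,0],8.5],
    [[-0.8,14.4,0],[0,0,0],8.5],
    [[-1.1,19.2,0],[0,0,0],8.5],
    [[-1.4,24,0],[0,0,0],8.5],
    [[-1.7,28.8,-2],[0,0,0],8.5],
    [[-2,32.5,-4.5],[0,0,0],8.5],
    [[-2.1,34.7,-7],[0,0,0],8.5],
  ],
)

```text
clock: 15.75
position: [0.3871, 0.351, 0.1307]
orientation: [-0.274, 1.552, 0.276]
contact_force: [1.2, -0.4, 0.3]
width: 0.993
```

```bash
python3 - <<'E'
from m import *
st();two('cup1',[.387,.348,.09])
print(((pix('scene',[.387,.348,.092])),pix('scene',[*readout.state()['position'][:2],.125])))
E
```

```text
t 15.75 pos [0.3871 0.351  0.1307] jaw 20.1 down [ 0.001  0.002 -1.   ] w 0.993 F [ 1.2 -0.4  0.3] q6 0.38
top crop origin 71 212 scale 4.0
scene crop origin 271 83 scale 4.0
(array([321.66673897, 132.65261173]), array([321.93262128, 122.43323633]))
```

View pics/cup1.png

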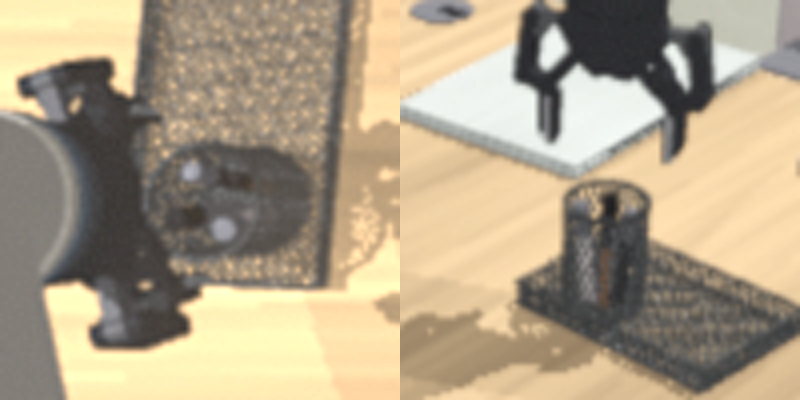

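The fingers straddle the cup: the rim's centre is at (606,197) and the finger midpoint at 609 in the crop. Lower and grip.

move_arm(
  motion=[
    [[0,0,-1.5],[0,0,0],8.5],
    [[0,0,-3],[0,0,0],8.5],
    [[0,0,-4.5],[0,0,0],8.5],
    [[0,0,-5.8],[0,0,0],8.5],
    [[0,0,-6.5],[0,0,0],8.5],
    [[0,0,-6.5],[0,0,0],7.5],
    [[0,0,-6.5],[0,0,0],6],
    [[0,0,-6.5],[0,0,0],6],
  ],
  force=40,
)

```text
clock: 16.65
position: [0.3877, 0.3479, 0.0669]
orientation: [-0.273, 1.553, 0.274]
contact_force: [-0.6, -0.8, -2.5]
width: 0.767
```

move_arm(
  motion=[
    [[0,0,0],[0,0,0],6],
    [[0,0,0],[0,0,0],6],
    [[0,0,0.3],[0,0,0],6],
    [[0,0,1],[0,0,0],6],
    [[0,0,2.5],[0,0,0],6],
    [[0,0,4.5],[0,0,0],6],
    [[0,0,6.5],[0,0,0],6],
    [[0,0,7.5],[0,0,0],6],
  ],
)

```text
clock: 17.45
position: [0.3879, 0.3482, 0.1432]
orientation: [-0.273, 1.551, 0.275]
contact_force: [0.3, 0.2, -2.6]
width: 0.764
```

move_arm(
  motion=[
    [[0.6,-1.4,0],[0,0,0],6],
    [[2,-4.6,0],[0,0,0],6],
    [[3.8,-8.7,0],[0,0,0],6],
    [[5.6,-12.8,0],[0,0,0],6],
    [[7.4,-16.9,0],[0,0,0],6],
    [[9.2,-21,0],[0,0,0],6],
    [[11,-25.1,0],[0,0,0],6],
    [[12.8,-29.2,0],[0,0,0],6],
  ],
)

```text
clock: 18.25
position: [0.5151, 0.0531, 0.1405]
orientation: [-0.274, 1.555, 0.274]
contact_force: [0.3, 0.2, -2.1]
width: 0.768
```

move_arm(
  motion=[
    [[1.8,-4.1,0],[0,0,0],6],
    [[3.6,-8.2,0],[0,0,0],6],
    [[5.2,-12,0],[0,0,0],6],
    [[6.6,-15,-0.8],[0,0,0],6],
    [[7.4,-17,-2],[0,0,0],6],
    [[7.4,-17,-3.2],[0,0,0],6],
    [[7.4,-17,-4],[0,0,0],6],
    [[7.4,-17,-4],[0,0,0],6],
  ],
)

```text
clock: 19.05
position: [0.5874, -0.1136, 0.0993]
orientation: [-0.273, 1.557, 0.275]
contact_force: [-0.4, 0.1, -2.2]
width: 0.769
```

```bash
python3 - <<'E'
from m import *
st();two('cup2',[.59,-.114,.06])
b=np.array([271,0])*0
p=readout.state()['position']
o=np.clip(pix('scene',[.59,-.114,.06]).astype(int),50,[510,370])-50
f=lambda P:((pix('scene',P)-o)*4+[400,0]).round()
print('bottom',f([*p[:2],p[2]-.065]),'rim',f([*p[:2],p[2]+.025]))
a=np.radians(15)
print([f([.59+.049*(i*np.cos(a)-j*np.sin(a)),-.1142+.049*(i*np.sin(a)+j*np.cos(a)),.022]).tolist() for i,j in((1,1),(1,-1),(-1,-1),(-1,1))])
E
```

```text
t 19.05 pos [ 0.5874 -0.1136  0.0993] jaw 20.0 down [-0.004  0.001 -1.   ] w 0.769 F [-0.4  0.1 -2.2] q6 -0.54
top crop origin 275 127 scale 4.0
scene crop origin 210 194 scale 4.0
bottom [601. 232.] rim [594. 108.]
[[718.0, 228.0], [635.0, 334.0], [485.0, 277.0], [574.0, 178.0]]
```

View pics/cup2.png

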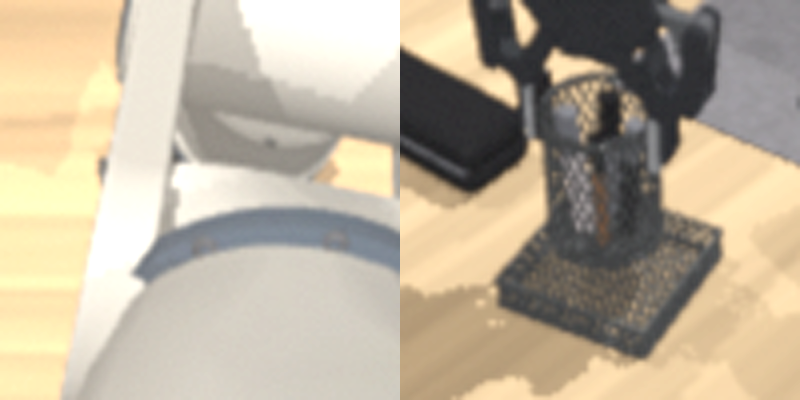

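The cup hangs upright over the tray, which sits about 2 mm further right than estimated. I'll nudge the cup and lower it.

move_arm(
  motion=[
    [[0.1,0.1,-0.6],[0,0,0],6],
    [[0.2,0.1,-1.4],[0,0,0],6],
    [[0.2,0.1,-2.1],[0,0,0],6],
    [[0.2,0.1,-2.6],[0,0,0],6],
    [[0.2,0.1,-2.9],[0,0,0],6],
    [[0.2,0.1,-3],[0,0,0],6],
    [[0.2,0.1,-3.1],[0,0,0],6],
    [[0.2,0.1,-3.1],[0,0,0],6],
  ],
)

```text
clock: 19.95
position: [0.5914, -0.1133, 0.0703]
orientation: [-0.274, 1.553, 0.274]
contact_force: [0.3, 0.4, -1.6]
width: 0.769
```

move_arm(
  motion=[
    [[0,0,-0.05],[0,0,0],6],
    [[0,0,-0.1],[0,0,0],6],
    [[0,0,-0.15],[0,0,0],6],
    [[0,0,-0.15],[0,0,0],6],
    [[0,0,-0.15],[0,0,0],6],
    [[0,0,-0.15],[0,0,0],6],
    [[0,0,-0.15],[0,0,0],6],
    [[0,0,-0.15],[0,0,0],6],
  ],
)

```text
clock: 20.75
position: [0.5914, -0.1133, 0.0688]
orientation: [-0.274, 1.553, 0.274]
contact_force: [-0.4, -0.8, -1.7]
width: 0.766
```

Not touching yet; about 2 mm remain.

move_arm(
  motion=[
    [[0,0,-0.05],[0,0,0],6],
    [[0,0,-0.1],[0,0,0],6],
    [[0,0,-0.15],[0,0,0],6],
    [[0,0,-0.2],[0,0,0],6],
    [[0,0,-0.22],[0,0,0],6],
    [[0,0,-0.22],[0,0,0],6],
    [[0,0,-0.22],[0,0,0],6],
    [[0,0,-0.22],[0,0,0],6],
  ],
)

```text
clock: 21.55
position: [0.5913, -0.1133, 0.0669]
orientation: [-0.274, 1.553, 0.274]
contact_force: [-2.2, -0.1, 5.6]
width: 0.769
```

move_arm(
  motion=[
    [[0,0,0],[0,0,0],7],
    [[0,0,0],[0,0,0],7.7],
    [[0,0,0],[0,0,0],8.5],
    [[0,0,0],[0,0,0],8.5],
    [[0,0,2],[0,0,0],8.5],
    [[0,0,5],[0,0,0],8.5],
    [[0,0,8],[0,0,0],8.5],
    [[0,0,10],[0,0,0],8.5],
  ],
  force=30,
)

```text
clock: 22.35
position: [0.5921, -0.1134, 0.1686]
orientation: [-0.274, 1.552, 0.273]
contact_force: [0.5, -0.6, 0.9]
width: 0.996
```

move_arm(
  motion=[
    [[-2,0.1,0],[0,0,0.14],8.5],
    [[-5,0.4,0],[0,0,0.28],8.5],
    [[-8,0.7,0],[0,0,0.42],8.5],
    [[-11,0.9,0],[0,0,0.56],8.5],
    [[-14,1.1,0],[0,0,0.7],8.5],
    [[-17,1.3,0],[0,0,0.84],8.5],
    [[-19,1.4,0],[0,0,0.98],8.5],
    [[-19.2,1.4,0],[0,0,1.12],8.5],
  ],
)

```text
clock: 23.15
position: [0.3966, -0.0989, 0.1663]
orientation: [-1.137, 1.254, 1.139]
contact_force: [0.2, 1.2, 0.6]
width: 0.997
```

move_arm(
  motion=[
    [[0,0,0],[0,0,0.14],8.5],
    [[0,0,-1],[0,0,0.16],8.5],
    [[0,0,-3],[0,0,0.16],8.5],
    [[0,0,-5],[0,0,0.16],8.5],
    [[0,0,-7],[0,0,0.16],8.5],
    [[0,0,-9],[0,0,0.16],8.5],
    [[0,0,-9.5],[0,0,0.16],8.5],
    [[0,0,-9.5],[0,0,0.16],8.5],
  ],
)

```text
clock: 23.95
position: [0.3987, -0.0991, 0.0707]
orientation: [-1.249, 1.183, 1.253]
contact_force: [-0.0, 0.4, 0.2]
width: 0.994
```

```bash
python3 - <<'E'
from m import *
st();snap('scene','sc3',(60,100,400,355),2.35)
E
```

```text
t 23.95 pos [ 0.3987 -0.0991  0.0707] jaw 93.2 down [-0.002  0.001 -1.   ] w 0.994 F [-0.   0.4  0.2] q6 -1.87
```

View pics/sc3.png

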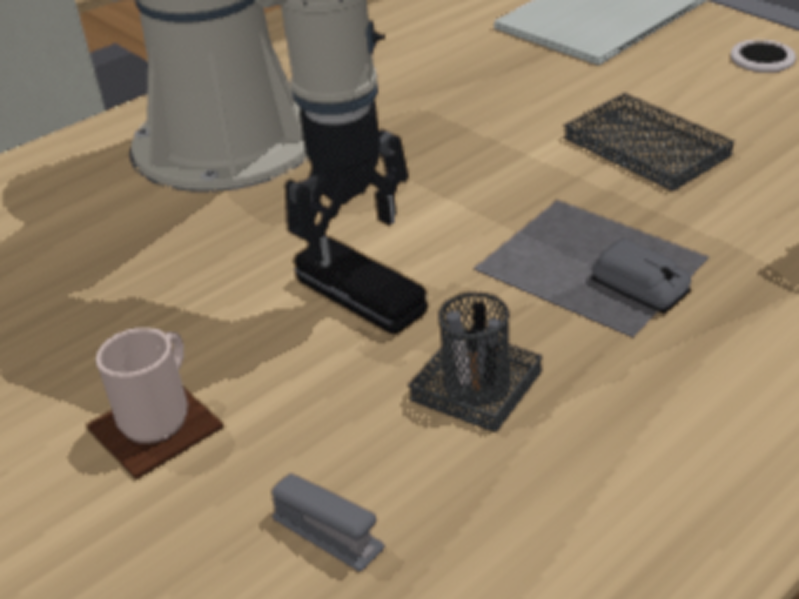

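The mug stands on the coaster at (145,385) and the cup in the small tray at (475,350). The mouse and stapler haven't moved, and the gripper straddles the case. Grip it.

move_arm(
  motion=[
    [[0.1,0,-1.5],[0,0,0],8.5],
    [[0.1,0,-3],[0,0,0],8.5],
    [[0.1,0,-4.3],[0,0,0],8.5],
    [[0.1,0,-4.9],[0,0,0],8.5],
    [[0.1,0,-4.9],[0,0,0],8],
    [[0.1,0,-4.9],[0,0,0],5],
    [[0.1,0,-4.9],[0,0,0],5],
    [[0.1,0,-4.9],[0,0,0],5],
  ],
  force=30,
)

```text
clock: 24.8
position: [0.401, -0.0994, 0.0234]
orientation: [-1.253, 1.18, 1.251]
contact_force: [-0.4, 0.7, 7.7]
width: 0.675
```

move_arm(
  motion=[
    [[0,0,0],[0,0,0],5],
    [[0,0,0],[0,0,0],5],
    [[0,0,0.3],[0,0,0],5],
    [[0,0,1],[0,0,0],5],
    [[0,0,3],[0,0,0],5],
    [[0,0,5],[0,0,0],5],
    [[0,0,7],[0,0,0],5],
    [[0,0,8],[0,0,0],5],
  ],
)

```text
clock: 25.6
position: [0.401, -0.0994, 0.1044]
orientation: [-1.253, 1.18, 1.25]
contact_force: [0.0, 0.4, -1.4]
width: 0.671
```

move_arm(
  motion=[
    [[0.1,1.5,0],[0,0,0],5],
    [[0.3,5,0],[0,0,0],5],
    [[0.5,9,0],[0,0,0],5],
    [[0.8,13,0],[0,0,0],5],
    [[1.1,17,0],[0,0,-0.02],5],
    [[1.4,21,0],[0,0,-0.04],5],
    [[1.7,25,0],[0,0,-0.07],5],
    [[2,29,0],[0,0,-0.095],5],
  ],
)

```text
clock: 26.4
position: [0.42, 0.1924, 0.1026]
orientation: [-1.181, 1.227, 1.181]
contact_force: [0.8, -0.6, -1.5]
width: 0.672
```

move_arm(
  motion=[
    [[0.2,4,0],[0,0,0],5],
    [[0.4,8,0],[0,0,0],5],
    [[0.6,12,0],[0,0,0],5],
    [[0.8,15,0],[0,0,0],5],
    [[0.9,16.6,-1],[0,0,0],5],
    [[0.9,16.6,-2.5],[0,0,0],5],
    [[0.9,16.6,-3.5],[0,0,0],5],
    [[0.9,16.6,-3.5],[0,0,0],5],
  ],
)

```text
clock: 27.2
position: [0.428, 0.3549, 0.0655]
orientation: [-1.182, 1.231, 1.183]
contact_force: [0.4, -0.1, -1.9]
width: 0.67
```

```bash
python3 - <<'E'
from m import *
st();two('case3',[.43,.357,.04],60)
o=np.clip(pix('scene',[.43,.357,.04]).astype(int),60,[500,360])-60
f=lambda P:((pix('scene',P)-o)*400/120+[400,0]).round().tolist()
p=readout.state()['position'];a=np.radians(-2)
for c,L,Wd,z in(((.4305,.3571),.095,.062,.022),(p[:2],.08,.029,p[2]-.0234+.02)):
    print([f([c[0]+i*L*np.cos(a)-j*Wd*np.sin(a),c[1]+i*L*np.sin(a)+j*Wd*np.cos(a),z]) for i,j in((1,1),(1,-1),(-1,-1),(-1,1))])
E
```

```text
t 27.2 pos [0.428  0.3549 0.0655] jaw 87.9 down [-0.003 -0.003 -1.   ] w 0.67 F [ 0.4 -0.1 -1.9] q6 -0.84
top crop origin 67 183 scale 3.3333333333333335
scene crop origin 273 91 scale 3.3333333333333335
[[727.0, 230.0], [640.0, 283.0], [481.0, 207.0], [569.0, 161.0]]
[[693.0, 197.0], [652.0, 221.0], [516.0, 160.0], [558.0, 139.0]]
```

View pics/case3.png

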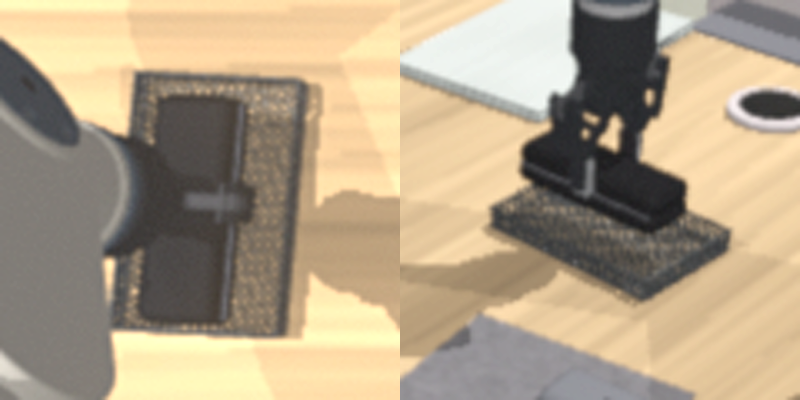

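The case is level over the tray and aligned with it. The tray may sit a few mm further in +x, so I'll nudge the case and lower it.

move_arm(
  motion=[
    [[0.2,0.1,-0.8],[0,0,0],5],
    [[0.4,0.2,-1.7],[0,0,0],5],
    [[0.4,0.2,-2.6],[0,0,0],5],
    [[0.4,0.2,-3.2],[0,0,0],5],
    [[0.4,0.2,-3.5],[0,0,0],5],
    [[0.4,0.2,-3.7],[0,0,0],5],
    [[0.4,0.2,-3.8],[0,0,0],5],
    [[0.4,0.2,-3.8],[0,0,0],5],
  ],
)

```text
clock: 28.1
position: [0.4334, 0.3588, 0.0296]
orientation: [-1.182, 1.226, 1.182]
contact_force: [0.1, -0.1, -2.0]
width: 0.674
```

move_arm(
  motion=[
    [[0,0,-0.05],[0,0,0],5],
    [[0,0,-0.1],[0,0,0],5],
    [[0,0,-0.15],[0,0,0],5],
    [[0,0,-0.15],[0,0,0],5],
    [[0,0,-0.15],[0,0,0],5],
    [[0,0,-0.15],[0,0,0],5],
    [[0,0,-0.15],[0,0,0],5],
    [[0,0,-0.15],[0,0,0],5],
  ],
)

```text
clock: 28.9
position: [0.4334, 0.3587, 0.0281]
orientation: [-1.182, 1.226, 1.182]
contact_force: [0.3, -0.9, -1.5]
width: 0.669
```

move_arm(
  motion=[
    [[0,0,-0.05],[0,0,0],5],
    [[0,0,-0.1],[0,0,0],5],
    [[0,0,-0.15],[0,0,0],5],
    [[0,0,-0.2],[0,0,0],5],
    [[0,0,-0.25],[0,0,0],5],
    [[0,0,-0.27],[0,0,0],5],
    [[0,0,-0.27],[0,0,0],5],
    [[0,0,-0.27],[0,0,0],5],
  ],
)

```text
clock: 29.7
position: [0.4333, 0.3587, 0.0254]
orientation: [-1.182, 1.226, 1.182]
contact_force: [-0.5, 0.1, 0.3]
width: 0.672
```

move_arm(
  motion=[
    [[0,0,-0.05],[0,0,0],5],
    [[0,0,-0.05],[0,0,0],5],
    [[0,0,-0.05],[0,0,0],6.2],
    [[0,0,-0.05],[0,0,0],7],
    [[0,0,-0.05],[0,0,0],7],
    [[0,0,0.5],[0,0,0],7],
    [[0,0,2.5],[0,0,0],7],
    [[0,0,5],[0,0,0],7],
  ],
)

```text
clock: 30.5
position: [0.4327, 0.3582, 0.0753]
orientation: [-1.182, 1.229, 1.183]
contact_force: [0.9, -0.1, 1.0]
width: 0.817
```

move_arm(
  motion=[
    [[0,0,4],[0,0,0],7],
    [[0,0,8],[0,0,0],7],
    [[0,2,12],[0,0,0],7],
    [[-2,6,14],[0,0,0],7],
    [[-5,10,14],[0,0,0],7],
    [[-8,14,14],[0,0,0],7],
    [[-11,17,14],[0,0,0],7],
    [[-12,18,14],[0,0,0],7],
  ],
)

```text
clock: 31.3
position: [0.3106, 0.5412, 0.2157]
orientation: [-1.183, 1.225, 1.185]
contact_force: [0.6, -0.3, -1.5]
width: 0.821
```

```bash
python3 - <<'E'
from m import *
st();snap('top','fin',(85,130,465,310),2.1); snap('scene','fins',(60,100,400,355),2.35)
E
```

```text
t 31.3 pos [0.3106 0.5412 0.2157] jaw 88.0 down [-0.     0.001 -1.   ] w 0.821 F [ 0.6 -0.3 -1.5] q6 -0.49
```

View pics/fin.png

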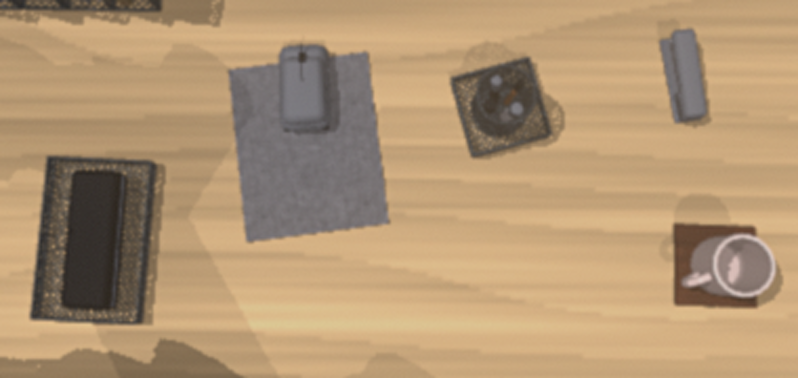

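View pics/fins.png

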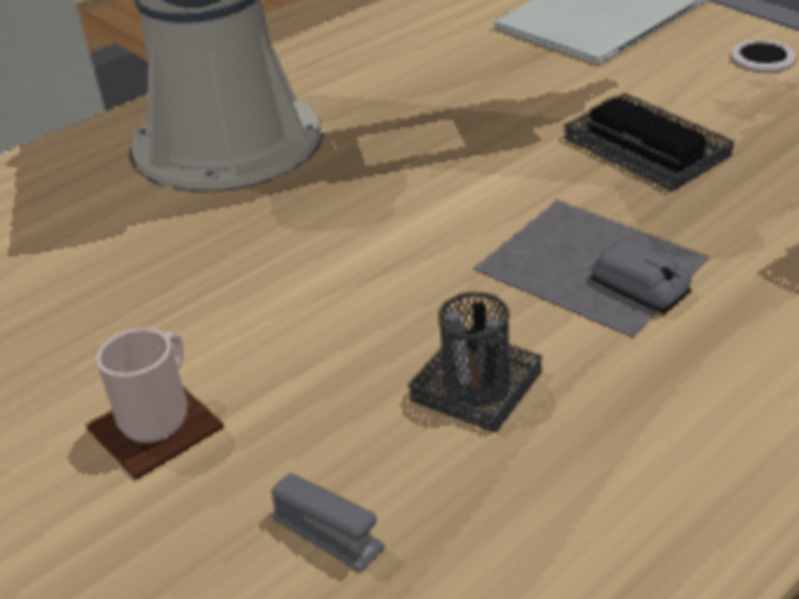

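All three stand in place and the bystanders haven't moved. One numeric check of the mug's centring, then I'll hand in.

```bash
python3 - <<'E'
from m import *
f=lambda u,v,z:world('top',u/2.1+85,v/2.1+130,z)[:2].round(4)
print('mug',f(744,266,.098),'coaster L corners',f(674,224,.008),f(674,306,.008),'R edge',f(757,228,.008))
print('cup',f(504,103,.092))
print('case',np.mean([f(*p,.04) for p in((71,170),(124,171),(112,308),(63,307))],0),'tray',np.mean([f(*p,.022) for p in((47,157),(155,161),(142,323),(32,319))],0))
E
```

```text
mug [ 0.406  -0.3623] coaster L corners [ 0.4545 -0.3167] [ 0.36   -0.3137] R edge [ 0.4508 -0.4132]
cup [ 0.5804 -0.1103]
case [0.430475 0.35215 ] tray [0.43025  0.357075]
```

```bash
python3 -c "
from cell import ctrl
print(ctrl.hand_in())"
```

```text
the job is handed in; nothing more can be done
None
```

The job is done and handed in at about 31 s on the clock. I set the glasses case aside on bare desk, then put the mug on the coaster, the pen cup in the small tray and the case in the long tray. Each was lowered until it touched before the fingers opened.

| Thing | Last check |
|---|---|
| Mug | upright, about 1 mm from the coaster's centre |
| Pen cup | upright inside the small tray |
| Glasses case | flat, lid up, along the long tray, about 5 mm off its centre, clear of the walls |
| Mouse and stapler | unmoved by eye |
| Gripper | clear of everything |

- **Disagreement:** my last pixel reading put the pen cup's rim about 1 cm nearer the robot than where I released it, at (0.591, -0.113). I took this as a rough reading because the scene view shows the cup upright and well inside the tray. I did not measure it again.
- **Contact forces:** the readings after each move never passed 8 N.

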